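# Unlatch the hitch coupler and hold it up off its ball

## Robot

A 6-joint arm with a two-finger parallel gripper is mounted at the origin on a cart in front of the work surface, level with it; the furniture and walls round the work are solid. World frame = base frame: x ahead of the robot, y to its left, z up, the work surface at z = 0. Lengths are in m, angles in rad, forces in N, time in s.
With the tool pointing down it reaches from about 0.3 to 0.875 m from the base axis. Payload 6.4 kg.
Tool frame: the origin (TCP) lies midway between the tips of the shut fingers; the grasp point (between the pads) lies 19 mm behind it (ctrl.hold_point_z is the distance from the TCP to the grasp point, in m); z points along the fingers, y is the line along which they close (so a half turn about z gives the same grasp; the last joint's range is limited). The gripper opens to 85 mm and grips with 20 to 120 N. Pads are 22 mm wide; open, the fingers measure 114 mm over their backs; the gripper's body (76 mm by 85 mm) begins 54 mm behind the grasp point. The pads swing forward as they close: fully open they stand 13 mm farther back than shut.
Start: joints at [-1.424, 0.181, 1.607, -0, 1.354, -0.206], TCP at [0.199, -0.54, 0.231] pointing down, gripper open.
Joint ranges: [-2.99, 2.99], [-0.89, 2.07], [0.3, 2.58], [-1.14, 4.28], [0, 2.63], [-3.12, 3.12]. Speed limits (rad/s): [2.57, 2.57, 3.01, 3.14, 3.14, 3.14].

## Interface

Orientations are given as a unit quaternion [w, x, y, z].
In Python, from bench import ctrl gives the robot as it stands.
- The arm moves only by the tool carry_out, never from a script. Its argument "plan" is text: rows parted by semicolons, each of 6 numbers parted by spaces: the shift along the tool's x, y, z as a fraction of full scale, then the turn, a rotation vector about the tool's x, y, z as a fraction of full scale. A call has exactly 8 rows; each row shifts and turns the commanded pose from where the row before left it, along the tool's axes as they then stand; what a row does not reach is not made up. Full scale, the value 1, is 40 mm for a shift and 0.1 rad for a turn. A row lasts 1/12 s, in which the tool goes at most 41.7 mm and 7.16 degrees, less where a joint would pass 70% of its speed; a pose out of reach is approached as far as the arm can. A call with a number of a shift or a turn outside -1 to 1 is refused whole. A call with a gripper value outside its range is refused whole. "claw" is the gripper's target within -1 to 1 (shut at 1, half-way at 0, fully open at -1), set as the call begins (left out, the last holds). The fingers move at their own pace and stop on an object; the grip force is fixed at half the most. Time passes only in rows, so rows that do not move let the fingers close, or fill a call up. It gives the time, the measured TCP pose, the force, the opening and the grip force at its end, in the units of the state.
- ctrl.get_obs(): the state, without advancing time (a new reading comes with each control period).
- ctrl.camera(name): name is "scene" or "top" or "wrist"; returns a dict with "pixels" (400x640x3 uint8, red, green, blue), "mtx" (3x3 intrinsics, pixels), "R" (3x3) and "t" (3): a world point X has camera coordinates R X + t. Camera axes: x right, y down, z forward; pixel columns grow to the right and rows downward; lengths in m; the calibration is good to about 2 mm. A picture is of the moment at which its call begins. There is no depth.
- ctrl.hand_in(): hands the job in; it is judged then, once.
The state is a dict: "time_s": time; "q": joint angles; "dq": joint speeds; "joint_efforts": joint torques, N m; "eef_pos": TCP position; "eef_rot": TCP orientation; "wrist_force": force on the tool from outside, world axes, zero at the start; "torque": the same for the moment, N m; "opening": opening from 0.0 (shut) to 1.0 (fully open); "grasp_force": force on a finger pad.
Only numpy, scipy, OpenCV 4.12 (cv2) and the standard library are available. Lean on these libraries where they do the work, as an engineer would, in place of code of your own. Each camera call takes 0.05 s, during which the arm holds its last target. There are 200 camera calls.

## Task

The small towing hitch on the blue stand is due for a look at its ball and socket. Pull the red latch tab sideways against its spring until the latch lets go of the ball, raise the hinged yellow coupler at least 6 cm above its seat, and finish holding it still up there in the gripper: it drops if you let go. Leave the pin gauge, the rubber block and the club head beside the stand where they are.

Things in the scene. Friction and masses are not known exactly. Their poses are not given: they have to be found in the camera images.
- hitch_stand: Blue steel stand fixed to the table, 310 (x) x 110 (y) x 94 mm, with all it carries; origin at the centre of its underside, on the table; yaw within 0.5 rad. Its x axis runs along the drawbar, from the ball (robot's end) to the hinge. The flat-bottomed 30 mm ball stands at local x -100, top 75 mm up, under the yellow coupler; the closed latch's steel lip lies 2 mm under its shoulder.
- drawbar (a joint): Angle (rad) of the hinged drawbar: 0 = coupler down on the ball, growing as it rises, stop at 0.70. It turns about the stand's +y axis at hinge_pin; ball, socket and latch lie 225 mm from the hinge, so 0.27 rad raises the coupler 60 mm. Drawbar, coupler and latch weigh about 0.5 kg together and fall back when let go.
- latch (a joint): Travel (m) of the latch: 0 = closed (start), 0.016 = end stop. It slides along the stand's +y (left, seen from the robot looking along the stand's x); its spring resists with 4 N at 0, 10 N at the stop, and shuts it when released. The lip clears the ball from about 0.008: draw it 0.010 to 0.015 before lifting and keep it drawn as the lift begins.
- latch_tab (a point): Grip point in the upright red tab of the latch, which is 8 mm thick along the stand's y, 24 mm wide along x and stands 95 to 135 mm above the table; the point is 119 mm up at the start. Nothing beside the tab is higher than 101 mm. Gripped across its thickness from above it pulls the latch and lifts the coupler; it may pivot between the pads. It moves with latch and drawbar.
- hinge_pin (a point): Point on the drawbar's hinge axis (the axis is the stand's y), 75 mm above the table at stand local x = +125 mm, between two blue cheeks 94 mm high.
- socket (a point): Centre of the lower rim of the yellow coupler's round socket (48 mm across outside), 54 mm above the table when seated; rises with the drawbar.
- gauge_pin: Bystander: plug gauge pin, light grey with a dark end, 12 x 64 x 12 mm, lying on the table to the left of the stand (stand +y); origin under its centre.
- rubber_block: Bystander: pale eraser block 30 x 50 x 18 mm, on the table to the right of the stand; origin under its centre.
- club_head_4: Bystander: black golf club head 70 x 119 x 50 mm, on the table to the right of the stand near its hinge end; origin under its centre.

How it is judged:
By the outcome, as a careful person would: the job done as asked, in the order asked, and still so for the second after the job is handed in, while the arm keeps its last pose, push and grip.
It also fails if it takes over 32 s, if anything falls off the work surface, if the arm or the gripper's body presses on something with over 40 N, if the wrist force passes 120 N, or if a joint passes its speed limit or range.

## Working session

There is one attempt and no reset: what is moved stays moved. The work goes in short steps, Python scripts to look and compute and a tool call to move; the robot and the scene stay as the last step left them, time stands still between calls to the robot, and variables do not carry over. Pictures are saved under pics/ and viewed, at most 10 in all, crops included, and the job is handed in when it is done.

Besides the shell and the picture viewer there is one more tool, called after "Emit:" as name(argument=value, ...) on one line, values as JSON. carry_out: Moves the arm, as the interface text tells. Shift numbers are shares of 40 mm and turn numbers shares of 0.1 rad, none past 1 either way. Its arguments: {"type":"object","properties":{"plan":{"type":"string"},"claw":{"type":"number"}},"required":["plan"]}

```bash
mkdir -p pics; cat > h.py <<'E'
import numpy as np,cv2
from bench import ctrl
def cam(n,f=None):
    c=ctrl.camera(n)
    if f: cv2.imwrite('pics/'+f,c['pixels'][:,:,::-1])
    return c
def ray(c,u,v):
    R=np.array(c['R']);t=np.array(c['t'])
    d=R.T@np.linalg.solve(np.array(c['mtx']),[u,v,1.]);return -R.T@t,d/np.linalg.norm(d)
def plane(c,u,v,z):
    o,d=ray(c,u,v);return o+d*(z-o[2])/d[2]
def tri(rs):
    A=sum(np.eye(3)-np.outer(d,d) for o,d in rs);b=sum((np.eye(3)-np.outer(d,d))@o for o,d in rs)
    return np.linalg.solve(A,b)
def blobs(c,name,minA=30):
    h=cv2.cvtColor(c['pixels'],cv2.COLOR_RGB2HSV);H,S,V=cv2.split(h)
    r={'red':((H<7)|(H>173))&(S>140)&(V>60),'yellow':(H>18)&(H<35)&(S>120)&(V>80),'blue':(H>95)&(H<125)&(S>110)&(V>40)}[name]
    n,l,s,ce=cv2.connectedComponentsWithStats(r.astype(np.uint8))
    return [(s[i].tolist(),ce[i].round(1).tolist(),cv2.minAreaRect(np.argwhere(l==i)[:,::-1].astype(np.float32))) for i in range(1,n) if s[i][4]>=minA]
E
python3 - <<'E'
from h import *
a=cam('scene','s.png');b=cam('top','t.png')
for n,c in(('scene',a),('top',b)):
    print(n,'pos',(-np.array(c['R']).T@c['t']).round(3))
    for k in('red','yellow','blue'):
        for x in blobs(c,k):print(k,x)
o=ctrl.get_obs();print(o['eef_pos'],o['eef_rot'],o['time_s'],ctrl.hold_point_z)
cv2.imwrite('pics/st.png',cv2.resize(np.vstack([a['pixels'],b['pixels']])[:,:,::-1],(480,600),interpolation=cv2.INTER_AREA))
E
```

```text
scene pos [0.329 0.683 0.486]
red ([216, 142, 6, 13, 53], [218.6, 149.0], ((218.5, 148.0), (12.0, 5.0), 90.0))
red ([266, 186, 23, 12, 134], [277.2, 191.6], ((276.5500183105469, 191.65000915527344), (6.640782833099365, 23.400854110717773), 71.56504821777344))
red ([384, 198, 15, 24, 230], [391.9, 210.1], ((393.2686767578125, 209.740234375), (15.152369499206543, 21.05821418762207), 17.354022979736328))
yellow ([294, 150, 12, 12, 35], [298.5, 155.8], ((298.9615478515625, 156.8076934814453), (14.032927513122559, 5.26234769821167), 52.12501525878906))
yellow ([355, 203, 29, 27, 382], [366.2, 215.4], ((367.0923156738281, 214.83847045898438), (26.047292709350586, 19.721521377563477), 29.744882583618164))
yellow ([385, 220, 26, 24, 308], [395.0, 232.2], ((397.7000732421875, 232.09999084472656), (17.0762996673584, 29.72541046142578), 71.56504821777344))
blue ([68, 151, 22, 19, 347], [78.4, 160.1], ((78.5, 160.0), (18.0, 21.0), 90.0))
blue ([315, 174, 14, 11, 72], [321.8, 178.7], ((321.8999938964844, 178.6999969482422), (14.758047103881836, 4.919349670410156), 26.56505012512207))
blue ([290, 
[... 1435 characters left out ...]
([315, 299, 24, 14, 107], [326.3, 305.9], ((326.4828796386719, 306.0376892089844), (25.076457977294922, 4.138029098510742), 24.443954467773438))
blue ([240, 0, 24, 10, 85], [251.8, 5.0], ((251.76026916503906, 4.472602844238281), (7.380277633666992, 23.08299446105957), 83.9909896850586))
blue ([245, 22, 9, 10, 37], [248.4, 26.4], ((248.43836975097656, 26.66437530517578), (9.714414596557617, 6.320221900939941), 20.556045532226562))
blue ([296, 169, 108, 163, 5389], [351.1, 249.8], ((352.59796142578125, 247.1546630859375), (55.64097213745117, 160.2216339111328), 23.96249008178711))
[ 0.19861812 -0.53908715  0.23046542] [-7.99964613e-04  9.84481807e-01  1.75484848e-01  2.66991981e-05] 0.1 0.0187
```

View pics/s.png

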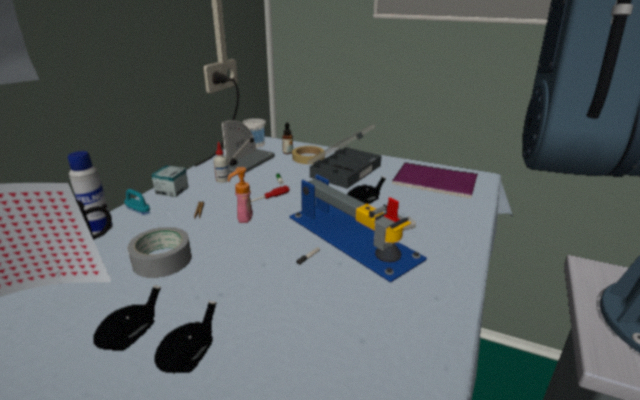

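View pics/t.png

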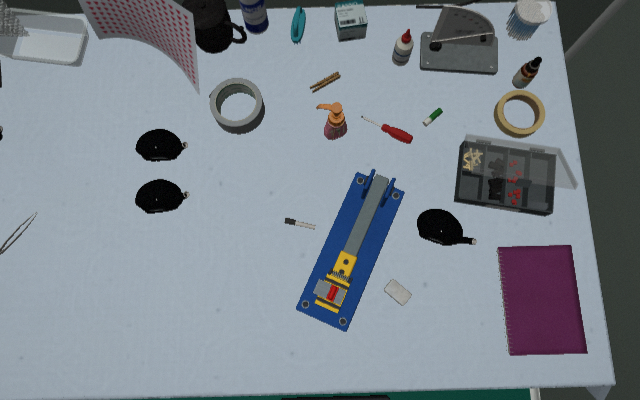

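The scene view shows the red tab at about (392,210), on the yellow coupler. In the top view the tab is at (332,293), and the blue stand runs from (325,315) at the ball to (380,185) at the hinge. The rubber block is at (398,291), the club head at (440,227) and the pin at (300,224).

```bash
python3 - <<'E'
from h import *
a=cam('scene');b=cam('top')
r=[x for x in blobs(b,'red') if 320<x[1][0]<345][0]; s=[x for x in blobs(a,'red') if x[1][0]>380][0]
print('tab tri',tri([ray(a,*s[1]),ray(b,*r[1])]).round(4))
# tab top: scene top edge mid
print('tab top face @.135',plane(b,*r[1],.135).round(4),'@.119',plane(b,*r[1],.119).round(4))
box=cv2.boxPoints(max(blobs(b,'blue'),key=lambda x:x[0][4])[2]);P=np.array([plane(b,*p,.006) for p in box]);print(P.round(3))
for i in range(4):
    d=P[(i+1)%4]-P[i];print(np.linalg.norm(d).round(3),np.arctan2(d[1],d[0]).round(3))
rb=cv2.boxPoints(r[2]);Q=np.array([plane(b,*p,.13) for p in rb])
for i in range(2):
    d=Q[i+1]-Q[i];print('tab',np.linalg.norm(d).round(4),np.arctan2(d[1],d[0]).round(3))
o=ctrl.get_obs();from scipy.spatial.transform import Rotation as R
w,x,y,z=o['eef_rot'];print(R.from_quat([x,y,z,w]).as_matrix().round(3))
E
```

```text
tab tri [0.479  0.0074 0.109 ]
tab top face @.135 [0.4785 0.0079 0.135 ] @.119 [0.4791 0.0076 0.119 ]
[[ 0.454  0.081  0.006]
 [ 0.752 -0.061  0.006]
 [ 0.7   -0.165  0.006]
 [ 0.408 -0.018  0.006]]
0.331 -0.442
0.117 -2.037
0.327 2.675
0.109 1.138
tab 0.0252 -0.499
tab 0.0131 -2.056
[[ 0.938  0.346 -0.   ]
 [ 0.346 -0.938  0.001]
 [ 0.    -0.001 -1.   ]]
```

Emit:
carry_out(plan="0.7 -0.65 0 0 0 0;0.7 -0.65 0 0 0 0;0.7 -0.65 0 0 0 0;0.7 -0.65 0 0 0 0;0.7 -0.65 0 0 0 0;0.7 -0.65 0 0 0 0;0.7 -0.65 0 0 0 0;0.7 -0.65 0 0 0 0", claw=-1)

```text
time_s: 0.87
eef_pos: [0.3374, -0.2653, 0.2313]
eef_rot: [0.0, 0.985, 0.175, 0.0]
wrist_force: [1.1, -1.3, 0.9]
opening: 1.002
grasp_force: 0.0
```

Emit:
carry_out(plan="0.7 -0.65 0 0 0 0;0.7 -0.65 0 0 0 0;0.7 -0.65 0 0 0 0;0.7 -0.65 0 0 0 0;0.7 -0.65 0 0 0 0;0.7 -0.65 0 0 0 0;0.7 -0.65 0 0 0 0;0 0 0 0 0 0")

```text
time_s: 1.53
eef_pos: [0.4597, -0.0229, 0.2314]
eef_rot: [-0.001, 0.984, 0.178, 0.001]
wrist_force: [-0.8, 1.0, -0.7]
opening: 0.996
grasp_force: 0.0
```

Emit:
carry_out(plan="0 0 0 0 0 1;0 0 0 0 0 1;0 0 0 0 0 1;0 0 0 0 0 1;0 0 0 0 0 1;0 0 0 0 0 1;0 0 0 0 0 1;0 0 0 0 0 0.9")

```text
time_s: 2.2
eef_pos: [0.4579, -0.0287, 0.2311]
eef_rot: [0.0, 0.976, -0.219, -0.0]
wrist_force: [0.6, -0.5, 0.0]
opening: 1.004
grasp_force: 0.0
```

```bash
cat >> h.py <<'E'
from scipy.spatial.transform import Rotation as Ro
def tool():
    o=ctrl.get_obs();w,x,y,z=o['eef_rot'];M=Ro.from_quat([x,y,z,w]).as_matrix();return np.array(o['eef_pos']),M,o
E
python3 - <<'E'
from h import *
p,M,o=tool();print(p.round(4),M.round(3),o['time_s'],np.round(o['q'],2),o['opening'])
c=cam('wrist','w1.png')
for k in('red','yellow','blue'):
    for x in blobs(c,k,80):print(k,x)
print((-np.array(c['R']).T@c['t']).round(3))
E
```

```text
[ 0.4579 -0.0287  0.2311] [[ 0.904 -0.428 -0.   ]
 [-0.428 -0.904  0.   ]
 [-0.     0.    -1.   ]] 2.2 [-0.32 -0.09  1.89 -0.    1.34  1.69] 1.0039228651974421
red ([265, 174, 20, 40, 507], [274.0, 192.5], ((274.5, 193.5), (39.0, 19.0), 90.0))
yellow ([256, 96, 40, 52, 1731], [276.0, 120.1], ((275.5, 121.5), (51.0, 39.0), 90.0))
yellow ([252, 155, 52, 10, 437], [277.1, 160.1], ((277.5, 159.5), (9.0, 51.0), 90.0))
yellow ([252, 171, 53, 34, 251], [289.0, 180.4], ((278.0, 187.5), (33.0, 52.0), 90.0))
yellow ([255, 212, 49, 5, 222], [279.9, 214.1], ((279.0, 214.0), (4.0, 48.0), 90.0))
blue ([229, 0, 30, 173, 3460], [245.0, 74.5], ((247.18807983398438, 85.3207778930664), (172.68331909179688, 24.944625854492188), 86.18592071533203))
blue ([291, 0, 46, 216, 8033], [315.7, 95.3], ((313.5, 107.5), (215.0, 45.0), 90.0))
blue ([244, 204, 10, 12, 92], [247.9, 210.3], ((248.5, 209.5), (11.0, 9.0), 90.0))
[ 0.519 -0.059  0.373]
```

View pics/w1.png

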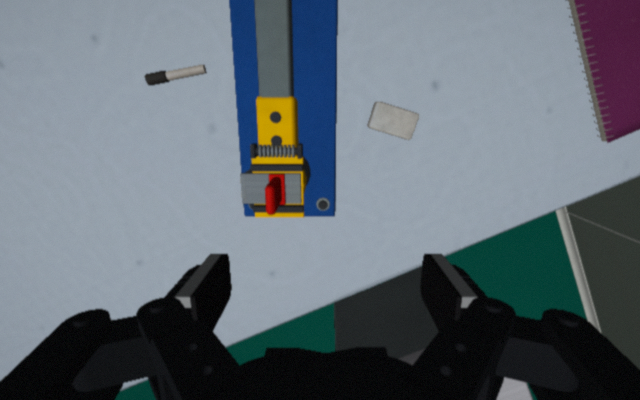

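The wrist view shows the stand lying parallel to the tool axis, so the yaw is good. The red tab is at columns 265-285 and rows 174-213, and the fingers are open at the bottom corners.

```bash
python3 - <<'E'
from h import *
p,M,o=tool()
cs={n:cam(n) for n in('wrist','top','scene')}
for n,c,bx in(('w',cs['wrist'],(255,165,300,222)),('t',cs['top'],(318,278,350,308)),('s',cs['scene'],(376,190,410,230))):
    im=c['pixels'][bx[1]:bx[3],bx[0]:bx[2]][:,:,::-1];cv2.imwrite(f'pics/c_{n}.png',cv2.resize(im,(250,int(250*im.shape[0]/im.shape[1])),interpolation=0))
ims=[cv2.imread(f'pics/c_{n}.png') for n in'wts'];h=max(i.shape[0] for i in ims)
cv2.imwrite('pics/c.png',np.hstack([cv2.copyMakeBorder(i,0,h-i.shape[0],0,0,0) for i in ims]))
for z in(.095,.135):
    for dx in(-.012,.012):
        X=np.array([.479,.0076,z])+M[:,0]*dx
        print(z,dx,[ (lambda q:(q[:2]/q[2]).round(1))(np.array(c['mtx'])@(np.array(c['R'])@X+c['t'])) for c in cs.values()])
E
```

```text
0.095 -0.012 [array([278.3, 200. ]), array([329.2, 299.5]), array([395.8, 219. ])]
0.095 0.012 [array([277.2, 173.8]), array([334.6, 287.1]), array([386.1, 214.2])]
0.135 -0.012 [array([271. , 213.7]), array([329.4, 298.9]), array([397.9, 200.1])]
0.135 0.012 [array([269.6, 183.7]), array([335.1, 285.9]), array([387.9, 195.5])]
```

View pics/c.png

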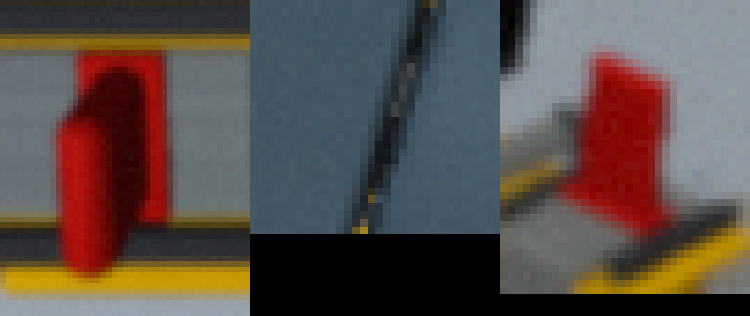

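The close crop shows the tab's top edge in two views. In the wrist view its mid-point is about (270,200), and in the scene view about (394,199). That agrees with the estimate to about 1 px.

```bash
python3 - <<'E'
from h import *
p,M,o=tool()
w=cam('wrist');s=cam('scene')
T=tri([ray(w,269.8,199.9),ray(s,394,199.2)]);print('tab top',T.round(4))
d=M.T@(T-p);print('tool delta mm',(d*1000).round(1),'units',(d/.04).round(2))
E
```

```text
tab top [0.477  0.0091 0.1331]
tool delta mm [  1.4 -42.2  98.1] units [ 0.04 -1.06  2.45]
```

Emit:
carry_out(plan="0.01 -0.26 0.2 0 0 0;0.01 -0.26 0.2 0 0 0;0.01 -0.26 0.2 0 0 0;0.01 -0.26 0.2 0 0 0;0 0 0.6 0 0 0;0 0 0.6 0 0 0;0 0 0.6 0 0 0;0 0 0.4 0 0 0")

```text
time_s: 3.17
eef_pos: [0.4758, 0.01, 0.1081]
eef_rot: [-0.0, 0.976, -0.216, -0.002]
wrist_force: [-0.0, 0.8, 0.2]
opening: 0.996
grasp_force: 0.0
```

Emit:
carry_out(plan="0 0 0.13 0 0 0;0 0 0 0 0 0;0 0 0 0 0 0;0 0 0 0 0 0;0 0 0 0 0 0;0 0 0 0 0 0;0 0 0 0 0 0;0 0 0 0 0 0")

```text
time_s: 3.83
eef_pos: [0.4775, 0.0084, 0.1066]
eef_rot: [0.0, 0.976, -0.217, 0.001]
wrist_force: [1.1, 0.4, -0.0]
opening: 0.999
grasp_force: 0.0
```

```bash
python3 - <<'E'
from h import *
p,M,o=tool();print(p.round(4),o['wrist_force'])
T=np.array([.4775,.0085,.133]);print((M.T@(T-p)*1000).round(1))
cam('wrist','w2.png')
E
```

```text
[0.4775 0.0084 0.1066] [ 1.0550154   0.4313978  -0.02028754]
[  0.   -0.1 -26.4]
```

View pics/w2.png

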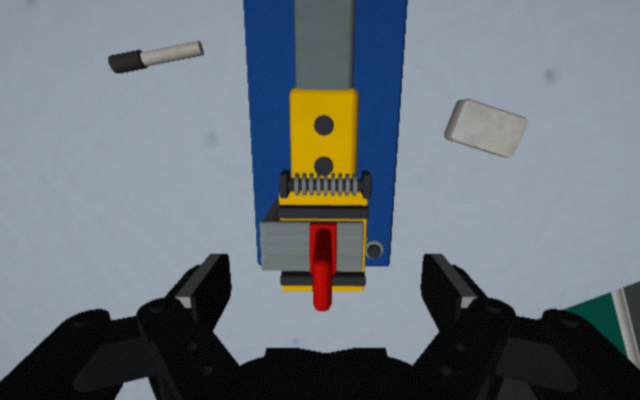

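The tab is at (322,270), centred between the open pads at about (326). I'll close on it.

Emit:
carry_out(plan="0 -0.02 0 0 0 0;0 0 0 0 0 0;0 0 0 0 0 0;0 0 0 0 0 0;0 0 0 0 0 0;0 0 0 0 0 0;0 0 0 0 0 0;0 0 0 0 0 0", claw=1)

```text
time_s: 4.55
eef_pos: [0.4777, 0.0098, 0.1062]
eef_rot: [-0.001, 0.976, -0.217, 0.0]
wrist_force: [1.2, 3.6, 0.8]
opening: 0.081
grasp_force: 60.8
```

Emit:
carry_out(plan="0 0 0 0 0 0;0 0 0 0 0 0;0 0 0 0 0 0;0 0 0 0 0 0;0 0 0 0 0 0;0 0 0 0 0 0;0 0 0 0 0 0;0 0 0 0 0 0")

```text
time_s: 5.22
eef_pos: [0.4777, 0.0098, 0.1062]
eef_rot: [-0.001, 0.976, -0.217, 0.0]
wrist_force: [1.8, 5.1, 1.7]
opening: 0.085
grasp_force: 60.8
```

```bash
python3 - <<'E'
from h import *
p,M,o=tool();print(p.round(4),M.round(3),o['opening'],o['grasp_force'],o['wrist_force'],(M.T@o['wrist_force']).round(1))
E
```

```text
[0.4777 0.0098 0.1062] [[ 0.906 -0.424  0.001]
 [-0.424 -0.906  0.001]
 [ 0.    -0.001 -1.   ]] 0.0850072348544328 60.82391381263733 [1.77634964 5.06647355 1.65620243] [-0.5 -5.3 -1.7]
```

Emit:
carry_out(plan="0 -0.06 0 0 0 0;0 -0.06 0 0 0 0;0 -0.06 0 0 0 0;0 -0.06 0 0 0 0;0 -0.06 0 0 0 0;0 -0.04 0 0 0 0;0 0 0 0 0 0;0 0 0 0 0 0")

```text
time_s: 5.88
eef_pos: [0.4827, 0.0201, 0.1062]
eef_rot: [0.002, 0.976, -0.217, -0.001]
wrist_force: [-5.5, -6.8, 5.2]
opening: 0.079
grasp_force: 61.5
```

```bash
python3 - <<'E'
from h import *
p,M,o=tool();print(p.round(4),o['opening'],o['grasp_force'],(M.T@o['wrist_force']).round(1))
print((M.T@(p-np.array([.4777,.0098,.1062]))*1000).round(1))
cam('wrist','w3.png')
E
```

```text
[0.4827 0.0201 0.1062] 0.07914887307649986 61.45178139209747 [-2.1  8.6 -5.2]
[  0.2 -11.4  -0. ]
```

View pics/w3.png

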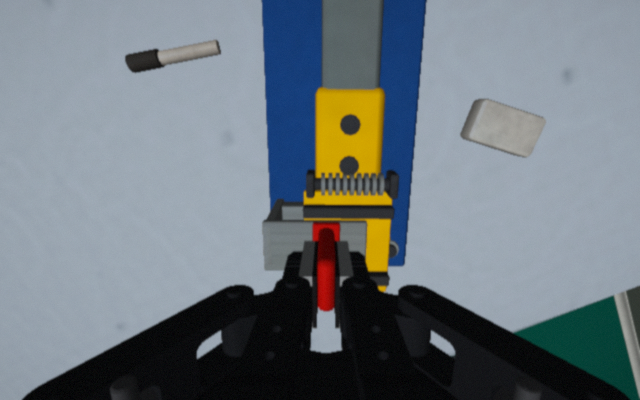

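The tab is gripped at (326,270) and the latch has moved left about 11.4 mm. The measured 8.6 N fits the spring. I'll draw it about 1 mm more and lift on the hinge arc.

Emit:
carry_out(plan="0 -0.03 0 0 0 0;0.009 0 -0.062 0 -0.11 0;0.018 0 -0.124 0 -0.22 0;0.018 0 -0.124 0 -0.22 0;0.018 0 -0.124 0 -0.22 0;0.018 0 -0.124 0 -0.22 0;0.018 0 -0.124 0 -0.22 0;0 0 0 0 0 0")

```text
time_s: 6.6
eef_pos: [0.4877, 0.0184, 0.1328]
eef_rot: [-0.011, 0.974, -0.217, -0.061]
wrist_force: [-3.6, -7.0, -3.0]
opening: 0.085
grasp_force: 60.5
```

```bash
python3 - <<'E'
from h import *
p,M,o=tool();print(p.round(4),o['opening'],o['grasp_force'],(M.T@o['wrist_force']).round(1),np.round(o['q'],2))
print((M.T@(p-np.array([.4777,.0098,.1062]))*1000).round(1), M.round(3))
E
```

```text
[0.4877 0.0184 0.1328] 0.08486608247802814 60.53853213787079 [0.1 7.9 3. ] [-0.22  0.18  1.82  0.02  1.26  1.78]
[  2.1 -11.9 -27.2] [[ 0.899 -0.424 -0.114]
 [-0.421 -0.906  0.048]
 [-0.124  0.004 -0.992]]
```

Emit:
carry_out(plan="0.018 0 -0.124 0 -0.22 0;0.018 0 -0.124 0 -0.22 0;0.018 0 -0.124 0 -0.22 0;0.018 0 -0.124 0 -0.22 0;0.018 0 -0.124 0 -0.22 0;0.018 0 -0.124 0 -0.22 0;0.018 0 -0.124 0 -0.22 0;0.018 0 -0.124 0 -0.22 0")

```text
time_s: 7.27
eef_pos: [0.4996, 0.0126, 0.1701]
eef_rot: [-0.03, 0.965, -0.215, -0.146]
wrist_force: [-3.9, -7.9, -2.5]
opening: 0.081
grasp_force: 60.5
```

Emit:
carry_out(plan="0.018 0 -0.124 0 -0.22 0;0.018 0 -0.124 0 -0.22 0;0.018 0 -0.124 0 -0.22 0;0.009 0 -0.062 0 -0.11 0;0 0 0 0 0 0;0 0 0 0 0 0;0 0 0 0 0 0;0 0 0 0 0 0")

```text
time_s: 7.93
eef_pos: [0.5066, 0.0093, 0.1854]
eef_rot: [-0.038, 0.959, -0.214, -0.183]
wrist_force: [-5.3, -8.6, -1.8]
opening: 0.084
grasp_force: 60.6
```

```bash
python3 - <<'E'
from h import *
p,M,o=tool();print(p.round(4),o['opening'],o['grasp_force'],(M.T@o['wrist_force']).round(1),np.abs(o['dq']).max())
cam('scene','s2.png');c=cam('scene');cv2.imwrite('pics/s3.png',cv2.resize(c['pixels'][130:290,260:460,::-1],(800,640))[:600])
E
```

```text
[0.5066 0.0093 0.1854] 0.08405406849110415 60.58368444442749 [-0.4 10.   2.1] 0.0032516507874424945
```

View pics/s3.png

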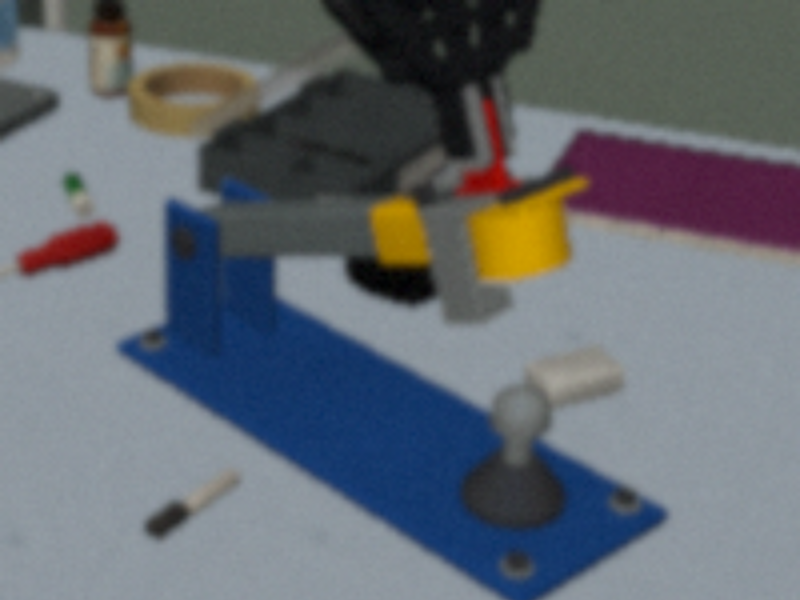

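The coupler (crop 520,240) is raised about 79 mm, clear of the bare ball at (520,410). The tab is still gripped and the bystanders are where they were.

```bash
python3 -c "
from bench import ctrl
print(ctrl.hand_in())"
```

```text
the job is handed in; nothing more can be done
None
```

I drew the latch about 12 mm, raised the coupler about 8 cm above its seat, and handed the job in with it held still in the gripper; the pin gauge, rubber block and club head were not touched.

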